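Set the filter selector and fire the light source

ROBOT

A 6-joint arm with a two-finger parallel gripper is mounted at the origin on a cart in front of the work surface, level with it; the furniture and walls round the work are solid. World frame = base frame: x ahead of the robot, y to its left, z up, the work surface at z = 0. Lengths are in m, angles in rad, forces in N, time in s.
With the tool pointing down it reaches from about 0.35 to 0.875 m from the base axis. Payload 4.2 kg.
Tool frame: the origin (TCP) lies at the very end of the fingers, on their centre line; the grasp point (between the pads) lies 19 mm behind it (grasp_offset is the distance from the TCP to the grasp point, in m); z points along the fingers, y is the direction in which the jaws open and shut (so a half turn about z gives the same grasp; the last joint's range is limited). The gripper opens to 85 mm and grips with 20 to 120 N. Pads are 22 mm wide; open, the fingers measure 114 mm over their backs; the gripper's body (76 mm by 85 mm) begins 54 mm behind the grasp point. The pads swing forward as they close: fully open they stand 13 mm farther back than shut.
Start: joints at [1.454, 0.385, 0.008, 0, -1.194, -0.259], TCP at [0.229, 0.581, 0.231] pointing down, gripper open.
Joint ranges: [-3.14, 3.14], [-1.21, 2.06], [-1.07, 1.41], [-3.16, 2.05], [-2.99, -0.16], [-3.1, 3.1]. Speed limits (rad/s): [2.79, 2.79, 3.14, 3.14, 3.14, 3.14].

INTERFACE

Orientations are given as a unit quaternion [x, y, z, w].
In Python, from bench import state, get_image, get_calibration, job_done, grasp_offset gives the robot as it stands.
- The arm moves only by the shell command python3 -m crank 'ROWS' [FORCE]. ROWS is text: rows parted by semicolons, each of 5 numbers parted by spaces: the shift along the tool's x, y, z in mm, then the turn about the tool's z in degrees, then the closure, from 0 (fully open) to 1 (shut). A call has 1 to 5 rows; each row shifts and turns the commanded pose from where the row before left it, along the tool's axes as they then stand; what a row does not reach is not made up. A row lasts 1/10 s, in which the tool goes at most 50 mm and 8.59 degrees, less where a joint would pass 70% of its speed; a pose out of reach is approached as far as the arm can. A call with a gripper value outside its range is refused whole. The fingers move at their own pace and stop on an object; FORCE is the grip in N (left out, the last holds). Time passes only in rows, so rows that do not move let the fingers close. It gives the time, the measured TCP pose, the force and the opening at its end, in the units of the state.
- state(): the state, without advancing time (a new reading comes with each control period).
- get_image(name): name is "scene" or "top" or "wrist"; returns (picture, depth): 420x560x3 uint8, red, green, blue; 420x560 float32, m along the optical axis (not along the pixel's ray), 0 where there is no reading.
- get_calibration(name): a dict with "fx", "fy", "cx", "cy" (pixels), "extrinsics" (4x4, takes a point from world to camera coordinates); the wrist camera has in their place "T_tool_cam" (4x4, takes a point from camera to tool coordinates, whose origin is the TCP and whose axes are the flange's). Camera axes: x right, y up, looking along -z (the intrinsics and any distortion apply to the point x, -y, -z); pixel columns grow to the right and rows downward; lengths in m; the calibration is good to about 2 mm. The wrist camera is an equidistant fisheye: a pixel r from the principal point sees the ray r / f radians off the axis. A picture is of the moment at which its call begins: read the wrist's pose just before it. get_calibration takes no time and is no camera call.
- job_done(): hands the job in, once; it reports no verdict.
The state is a dict: "time": time; "joint_positions": joint angles; "dq": joint speeds; "joint_torque": joint torques, N m; "position": TCP position; "tool_rot": TCP orientation; "ft_force": force on the tool from outside, world axes, zero at the start; "wrist_torque": the same for the moment, N m; "width": finger opening in m.
Only numpy, scipy, OpenCV 4.12 (cv2) and the standard library are available. Lean on these libraries where they do the work, as an engineer would, in place of code of your own. Each camera call takes 0.05 s, during which the arm holds its last target. There are 200 camera calls.

TASK

Push the upright tab of the bench light source's filter selector round with a fingertip until it points squarely at the middle of the label with the cross; do not pinch the tab. Then, and only then, press the push button on the light source fully down, let it come up again, and leave the selector on the cross. Leave the loupe, the tin and the roll of tape beside it where they are.

Things in the scene. Friction and masses are not known exactly. Their poses are not given: they have to be found in the camera images.
- light_source: grey housing 240 (x) x 270 (y) x 30 mm high, fixed to the table. Origin: centre of its underside, which is also on the upright axis of the selector; its -x side is the front, where the four round labels lie in an arc; z up. The selector disc is of aluminium (radius 58 mm, top 44 mm above the table, hub to 52 mm). A black lamp head (55 x 85 mm, top 66 mm above the table) stands on it at x = +90 mm.
- selector (a joint): turn of the selector disc that carries the tab. 0: the tab points along -x of light_source; positive = counter-clockwise seen from above, towards -y of light_source. Stops at +-1.75 rad; starts between -0.25 and 0.25. The labels lie at -1.4, -0.7, 0.7 and 1.4 rad. No springs or clicks: light friction (about 1.5 N at the tab), stays where it is left.
- tab_mid (a point): middle of the upright black tab on the disc: 59 mm from the axis, 63 mm above the table. The tab is 26 mm long radially (46 to 72 mm from the axis), 12 mm thick and stands from 44 to 82 mm above the table; free all round. Touching both of its flat sides at once counts as pinching.
- pointer (a point): the point at which the tab points: 96 mm from the axis, the radius of the label centres, 34 mm above the table; it turns with the selector.
- label_cross: round aluminium label plate, 33 mm across, with a black raised CROSS (two crossed bars 27 mm long), fixed on the housing 96 mm from the selector's axis; origin at the centre of its underside, 30 mm above the table. Which of the four places it has differs from run to run.
- label_disc: like label_cross, but with a solid black disc 22 mm across.
- label_bar: like label_cross, but with one single bar 27 x 7 mm.
- label_ring: like label_cross, but with a black ring 25 mm across.
- lamp_button (a joint): travel of the push button on the housing: 0 up, 0.006 m fully down; it springs back. Fully down takes about 4 N.
- lamp_button_top (a point): centre of the top of the grey round push button (28 mm across, in a black housing), at x = +45, y = +105 mm of light_source; it is pressed straight down.
- loupe: black stand loupe, 43 mm across, 32 mm high, loose on the left of the light source; origin at the centre of its underside.
- tin: small round aluminium tin, 44 mm across, 16 mm high, loose on the left of the light source; origin at the centre of its underside.
- tape_roll: roll of clear tape, 83 mm across, 26 mm high, lying loose on the left of the light source; origin at the centre of its underside.

How it is judged:
On the way, in this order (a step that is already met when the one before it is completed fails the run):
1. the selector stands on the cross (horizontal distance between pointer and label_cross below 0.013 m and velocity of joint selector between -0.05 and 0.05 rad/s), for 0.3 s.
2. the button is pressed fully down (value of joint lamp_button above 0.0045 m), for 0.05 s.
At the end, for the whole second after the job is handed in: the selector rests with the point it points at within 13 mm (horizontally) of the centre of the cross label; the button was pressed (at least 4.5 of its 6 mm) after that and is up again; loupe, tin and tape roll are within 20 mm of where they stood (all of step 1 and value of joint lamp_button below 0.0015 m and distance of each of loupe, tin, tape_roll from where it was at the start of the episode below 0.02 m); the robot touches nothing.
It fails at once if the button is pressed while the selector is not on the cross (value of joint lamp_button above 0.003 m and not (horizontal distance between pointer and label_cross below 0.013 m)).
It fails at once if the tab is pinched (touched on both sides at once) (contact force between the fingers and selector_c3 above 1 N and contact force between the fingers and selector_c2 above 1 N).
It fails at once if the loupe is moved or lifted (distance of loupe from where it was at the start of the episode above 0.025 m).
It fails at once if the tin is moved or lifted (distance of tin from where it was at the start of the episode above 0.025 m).
It fails at once if the tape roll is moved or lifted (distance of tape_roll from where it was at the start of the episode above 0.025 m).
It also fails if it takes over 64 s, if anything falls off the work surface, if the arm or the gripper's body presses on something with over 40 N, if the wrist force passes 120 N, or if a joint passes its speed limit or range.

## Working session

There is one attempt and no reset: what is moved stays moved. The work goes in short steps, Python scripts to look and compute and a shell command to move; the robot and the scene stay as the last step left them, time stands still between calls to the robot, and variables do not carry over. Pictures are saved under pics/ and viewed, on a budget of 10 in all, crops included, one or two more only if the job needs it, and the job is handed in when it is done.

```bash
ls; mkdir -p pics
python3 - <<'E'
from bench import *
import cv2,numpy as np
s=state();print(s['time'],s['position'],s['tool_rot'],s['width'],grasp_offset)
for n in("top","scene"):
    im,d=get_image(n);c=get_calibration(n);print(n,{k:np.round(v,3).tolist() for k,v in c.items()})
    cv2.imwrite(f"pics/{n}0.png",im[:,:,::-1]);np.save(f"pics/{n}0.npy",d)
E
```

```text
pics
0.0 [0.22916439 0.58084106 0.23022271] [ 9.82376056e-01 -1.86912076e-01 -1.66782554e-04  1.06459275e-03] 0.08549735569544346 0.0187
top {'fx': 487.398, 'fy': 487.398, 'cx': 270.651, 'cy': 211.284, 'extrinsics': [[-0.001, -1.0, -0.012, -0.072], [0.988, -0.003, 0.155, -0.537], [-0.155, -0.011, 0.988, -0.989], [0.0, 0.0, 0.0, 1.0]]}
scene {'fx': 464.045, 'fy': 464.045, 'cx': 280.365, 'cy': 210.845, 'extrinsics': [[-0.337, 0.941, 0.011, 0.267], [-0.697, -0.258, 0.67, 0.298], [0.633, 0.218, 0.743, -1.518], [0.0, 0.0, 0.0, 1.0]]}
```

View pics/top0.png

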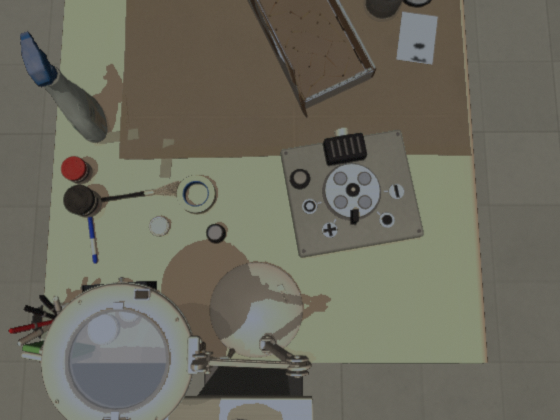

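View pics/scene0.png

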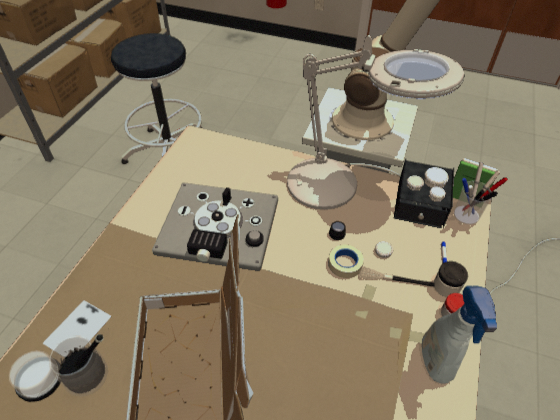

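Top view: selector hub about (352,189), tab (354,215), labels left to right ring (310,206), cross (329,230), disc (387,220), bar (397,191), button (300,178). Loupe (216,232), tin (159,226) and tape (196,194) are to the left. A magnifier lamp stands between the robot and the housing, with its base at (255,310). The scene view agrees.

```bash
cat > h.py <<'E'
import numpy as np,cv2
from bench import get_calibration
def pt(n,u,v,z=None,depth=None):
    c=get_calibration(n);E=np.array(c['extrinsics']);R,t=E[:3,:3],E[:3,3]
    r=np.array([(u-c['cx'])/c['fx'],-(v-c['cy'])/c['fy'],-1.])
    o=-R.T@t;w=R.T@r
    s=depth if depth is not None else (z-o[2])/w[2]
    return o+s*w
E
python3 - <<'E'
from h import *
im=cv2.imread('pics/top0.png');d=np.load('pics/top0.npy')
for n,u,v,z in[('hub',352,189,.052),('tab',354,215,.082),('ring',310,206,.033),('cross',329,230,.033),('disc',387,220,.033),('bar',397,191,.033),('button',300,178,.04),
 ('cornTL',282,150,.03),('cTR',402,131,.03),('cBR',423,236,.03),('cBL',302,255,.03),('loupe',216,232,.032),('lampbase',255,310,.02),]:
    print(n,np.round(pt('top',u,v,z),3),'depth',np.round(pt('top',u,v,depth=d[v,u]),3))
for n,u,v in[('ringlamp',118,290),('ringl',190,350),('elbow',197,355),('arm',240,362),('arm2',290,362),('joint',268,343),('post',300,365),('ringtop',60,330),('box',310,40),('boxcorner',305,105),('boxr',372,70)]:
    print(n,np.round(pt('top',u,v,depth=d[v,u]),3))
# all points higher than 0.1
H,W=d.shape;vv,uu=np.mgrid[:H,:W]
P=np.array([pt('top',u,v,depth=d[v,u]) for v in range(0,H,3) for u in range(0,W,3) if d[v,u]>0])
cv2.imwrite('pics/crop.png',cv2.resize(im[120:270,140:430],None,fx=2.7,fy=2.7,interpolation=cv2.INTER_CUBIC))
D=np.load('pics/scene0.npy')
for n,u,v in[('post',312,120),('head',308,65),('arm',340,62),('ring',415,70),('ringnear',415,92),('base',322,185)]:
    print(n,np.round(pt('scene',u,v,depth=D[v,u]),3))
E
```

```text
hub [ 0.582 -0.244  0.052] depth [ 0.582 -0.244  0.051]
tab [ 0.522 -0.242  0.082] depth [ 0.522 -0.242  0.084]
ring [ 0.549 -0.156  0.033] depth [ 0.549 -0.157  0.032]
cross [ 0.498 -0.196  0.033] depth [ 0.498 -0.196  0.031]
disc [ 0.519 -0.319  0.033] depth [ 0.519 -0.319  0.033]
bar [ 0.581 -0.343  0.033] depth [ 0.581 -0.342  0.035]
button [ 0.609 -0.135  0.04 ] depth [ 0.606 -0.135  0.051]
cornTL [ 0.674 -0.097  0.03 ] depth [ 0.673 -0.097  0.033]
cTR [ 0.715 -0.36   0.03 ] depth [ 0.377 -0.084  1.059]
cBR [ 0.485 -0.394  0.03 ] depth [ 0.488 -0.404 -0.001]
cBL [ 0.445 -0.138  0.03 ] depth [ 0.445 -0.138  0.031]
loupe [0.494 0.044 0.032] depth [0.494 0.043 0.033]
lampbase [ 0.331 -0.039  0.02 ] depth [ 0.332 -0.04   0.036]
ringlamp [0.374 0.134 0.382]
ringl [0.294 0.033 0.379]
elbow [0.289 0.022 0.39 ]
arm [ 0.277 -0.034  0.37 ]
arm2 [ 0.267 -0.104  0.306]
joint [ 0.27  -0.068  0.08 ]
post [ 0.265 -0.119  0.321]
ringtop [0.321 0.208 0.387]
box [ 0.941 -0.163  0.01 ]
boxcorner [ 0.777 -0.149  0.028]
boxr [ 0.849 -0.295  0.048]Traceback (most recent call last):
  File "<stdin>", line 10, in <module>
  File "h.py", line 4, in pt
    c=get_calibration(n);E=np.array(c['extrinsics']);R,t=E[:3,:3],E[:3,3]
ValueError: time passes only in moves, steps and waits
```

```bash
cat > h.py <<'E'
import numpy as np,cv2,functools
from bench import get_calibration
cal=functools.cache(get_calibration)
def pt(n,u,v,z=None,depth=None):
    c=cal(n);E=np.array(c['extrinsics']);R,t=E[:3,:3],E[:3,3]
    r=np.stack([(u-c['cx'])/c['fx'],-(v-c['cy'])/c['fy'],-1.+0*u],-1)
    o=-R.T@t;w=r@R
    s=depth[...,None] if depth is not None else np.asarray((z-o[2])/w[...,2])[...,None]
    return o+s*w
E
python3 - <<'E'
from h import *
im=cv2.imread('pics/top0.png')
vv,uu=np.mgrid[:420,:560]
P=[]
for n in('top','scene'):
    d=np.load(f'pics/{n}0.npy');m=d>0;P.append(pt(n,uu[m],vv[m],depth=d[m]))
P=np.vstack(P);r=np.hypot(P[:,0],P[:,1]);b=np.degrees(np.arctan2(P[:,1],P[:,0]))
print('rows bearing; cols r .2 to .9 step .05; max z cm')
for B in range(80,-50,-10):
    print(B,[int(100*np.percentile(P[s,2],99.5)) if (s:=(abs(b-B)<=5)&(abs(r-R-.025)<=.025)&(P[:,2]<1)).sum()>5 else -1 for R in np.arange(.2,.9,.05)])
cv2.imwrite('pics/crop.png',cv2.resize(im[120:270,140:430],None,fx=2.7,fy=2.7,interpolation=cv2.INTER_CUBIC))
E
```

```text
rows bearing; cols r .2 to .9 step .05; max z cm
80 [-86, -1, -1, -1, -1, -1, -1, -1, -1, -86, -86, -86, -86, -86]
70 [-87, -1, -1, -1, -1, -1, -1, -1, -1, -87, -86, -86, -86, -86]
60 [-1, -1, -1, -1, 13, 13, 0, -1, -1, -1, -86, -86, -86, -86]
50 [0, -1, 8, 12, 14, 14, 14, 0, -1, -1, -1, -1, -1, -1]
40 [37, 38, 38, 38, 12, 14, 14, 0, 0, 0, 0, -1, -1, -1]
30 [38, 38, 39, 39, 38, 9, 1, 1, 6, 6, 5, 12, 16, 0]
20 [37, 38, 38, 39, 38, 0, 1, 1, 1, 0, 0, 15, 27, 27]
10 [36, 40, 38, 38, 0, 3, 3, 2, 2, 1, 0, 0, 0, 0]
0 [2, 42, 37, 3, 2, 3, 3, 2, 0, 1, 0, 0, 27, 27]
-10 [2, 37, 3, 3, 2, 2, 3, 3, 5, 3, 26, 27, 27, 18]
-20 [1, 35, 32, 3, 2, 3, 3, 8, 5, 6, 7, 4, 5, 5]
-30 [0, 34, 32, 0, 0, 0, 3, 8, 4, 4, 3, 3, 1, 0]
-40 [0, 0, 0, 0, 0, 0, 0, 3, 3, 3, 0, 0, 0, 0]
```

View pics/crop.png

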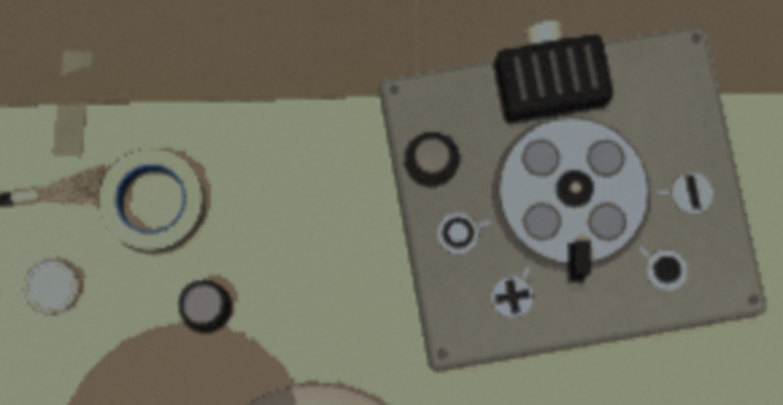

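Run:
```python
from h import *
q=lambda x,y,z:pt('top',140+(x+.5)/2.7-.5,120+(y+.5)/2.7-.5,z)[:2]
ax=q(575,188,.052);tab=q(579,247,.082)
L={n:q(*p,.033) for n,p in dict(ring=(458,232),cross=(513,297),disc=(668,270),bar=(694,193)).items()}
ang=lambda p:np.degrees(np.arctan2(*(p-ax)[::-1]))%360
print('axis',ax,'tab',tab,ang(tab))
for n,a in dict(ring=-1.4,cross=-.7,disc=.7,bar=1.4).items():
    print(n,L[n],np.linalg.norm(L[n]-ax),ang(L[n]),'yaw->',ang(L[n])-180-np.degrees(a))
b=q(432,157,.05);print('button',b)
for n in('top','scene'):
    d=np.load(f'pics/{n}0.npy');vv,uu=np.mgrid[:420,:560];m=d>0
    P=pt(n,uu[m],vv[m],depth=d[m])
    s=(P[:,2]>.1)&(P[:,0]>.5)&(P[:,1]<.1)&(P[:,1]>-.5)&(P[:,2]<.5)
    Q=P[s];print(n,len(Q),'min/max',Q.min(0) if len(Q) else '',Q.max(0) if len(Q) else '')
    for y in np.arange(-.3,.1,.05):
        k=abs(Q[:,1]-y)<.025
        if k.sum():print(round(y,2),k.sum(),'x pct',np.percentile(Q[k,0],[0,5,50]).round(3))
    rr=np.hypot(*(P[:,:2]-b).T)
    for r in range(0,30,3):
        k=(rr*1000>=r)&(rr*1000<r+3)
        if k.sum():print(r,k.sum(),np.percentile(P[k,2],[10,50,90]).round(4))
```

```text
axis [ 0.58132012 -0.2452465 ] tab [ 0.5300837  -0.24223193] 176.63279923680534
ring [ 0.55003942 -0.15504181] 0.09547444012597017 109.12524958304854 yaw-> 9.339340901363784
cross [ 0.49825005 -0.19742811] 0.09585006714597998 150.07358205667347 yaw-> 10.180627715831093
disc [ 0.51930159 -0.31939155] 0.09666326402172308 230.08924850627724 yaw-> 9.982202847119623
bar [ 0.58083042 -0.34227021] 0.09702494481253798 269.71081791092286 yaw-> 9.496726592607615
button [ 0.60688537 -0.13428479]
top 1058 min/max [ 0.71680387 -0.14608142  0.10023925] [ 0.96473044 -0.03119503  0.28085844]
-0.15 76 x pct [0.717 0.718 0.726]
-0.1 621 x pct [0.725 0.734 0.78 ]
-0.05 361 x pct [0.811 0.826 0.872]
0 6 [0.05   0.0513 0.0522]
3 19 [0.0504 0.0523 0.0544]
6 28 [0.0496 0.0526 0.0548]
9 46 [0.049  0.0519 0.0538]
12 59 [0.0411 0.0467 0.053 ]
15 58 [0.0398 0.0423 0.0448]
18 99 [0.0327 0.0417 0.0441]
21 72 [0.0283 0.0311 0.0409]
24 89 [0.0271 0.0303 0.0327]
27 112 [0.0272 0.0298 0.0326]
scene 3554 min/max [ 0.72947564 -0.3692195   0.10000019] [1.06890196 0.04261431 0.27980728]
-0.3 136 x pct [0.994 1.012 1.02 ]
-0.25 77 x pct [0.999 1.001 1.008]
-0.15 27 x pct [0.729 0.738 0.772]
-0.1 693 x pct [0.731 0.755 0.808]
-0.05 961 x pct [0.816 0.842 0.911]
-0.0 1316 x pct [0.917 0.941 1.005]
0.05 298 x pct [1.017 1.023 1.041]
0 4 [0.0494 0.0495 0.0517]
3 11 [0.0492 0.0512 0.0525]
6 19 [0.0504 0.0524 0.0542]
9 22 [0.0502 0.0514 0.054 ]
12 43 [0.0422 0.0489 0.0525]
15 35 [0.0406 0.0426 0.0464]
18 46 [0.0338 0.0416 0.0435]
21 77 [0.0294 0.0354 0.0428]
24 48 [0.0277 0.0298 0.0329]
27 67 [0.0243 0.0297 0.0329]
```

```bash
python3 -c "
from bench import *;import numpy as np;print(np.round(get_calibration('wrist')['T_tool_cam'],3),get_calibration('wrist')['fx'])"
python3 -m crank '0 0 -20 0 1; 40 18 -5 0 1; 40 18 -5 0 1; 40 18 0 0 1; 40 18 0 0 1' 20
python3 -m crank '40 18 0 0 1; 40 18 0 0 1; 40 18 0 0 1; 40 18 0 0 1; 40 18 0 0 1'
python3 -m crank '40 18 0 0 1; 40 18 0 0 1; 40 18 0 0 1; 0 0 0 0 1'
```

```text
[[ 0.     0.948  0.318  0.081]
 [ 1.    -0.     0.     0.   ]
 [ 0.     0.318 -0.948 -0.143]
 [ 0.     0.     0.     1.   ]] 325.19226210127806
time: 0.6
position: [0.3524, 0.4543, 0.2611]
tool_rot: [0.982, -0.187, -0.0, 0.0]
ft_force: [0.0, 0.8, -0.2]
width: 0.0123
time: 1.1
position: [0.5055, 0.297, 0.2609]
tool_rot: [0.982, -0.187, -0.0, 0.0]
ft_force: [0.8, 0.5, -0.7]
width: 0.0003
time: 1.5
position: [0.599, 0.2004, 0.2599]
tool_rot: [0.982, -0.19, -0.001, 0.001]
ft_force: [-0.7, 0.9, 0.6]
width: 0.0002
```

```bash
python3 -m crank '9 43 0 0 1; 9 43 0 0 1; 9 43 0 0 1; 9 43 0 0 1; 9 43 0 0 1'
python3 -m crank '9 43 0 0 1; 9 43 0 0 1; 9 43 0 0 1; 9 43 0 0 1; 9 43 0 0 1'
python3 -m crank '9 43 0 0 1; 0 0 40 0 1; 0 0 40 0 1; 0 0 40 0 1; 0 0 0 0 1'
python3 - <<'E'
from bench import *;import cv2
print(state()['position'],state()['joint_positions'])
im,d=get_image('wrist');cv2.imwrite('pics/w1.png',im[:,:,::-1])
E
```

```text
time: 2.0
position: [0.5585, -0.0133, 0.261]
tool_rot: [0.982, -0.186, -0.0, 0.0]
ft_force: [0.2, -0.4, 0.8]
width: -0.0002
time: 2.5
position: [0.5217, -0.2297, 0.2611]
tool_rot: [0.982, -0.186, -0.0, -0.0]
ft_force: [0.6, -1.3, 0.4]
width: 0.0003
time: 3.0
position: [0.5108, -0.2704, 0.1353]
tool_rot: [0.982, -0.187, -0.007, -0.001]
ft_force: [-1.7, 0.1, -1.4]
width: 0.0
[ 0.51076628 -0.27035607  0.13531789] [-0.20769367  0.39754797 -0.23141929 -0.00236785 -0.95536105  1.40279276]
```

View pics/w1.png

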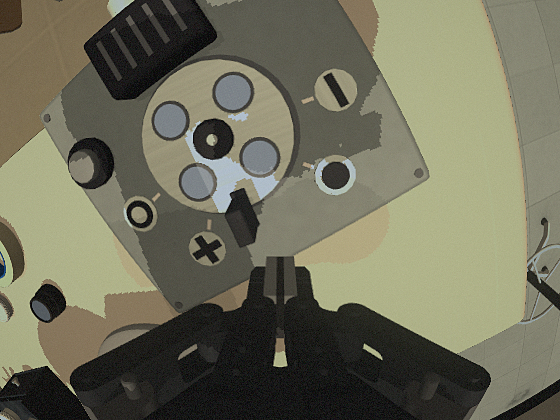

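Wrist view: shut fingertips at (280,262), to the right (-y side) of the tab at (242,215). The cross is at (207,249), left of the tab, so I lower on this side and push left.

```bash
python3 -m crank '8 5 10 0 1; 0 0 20 0 1; 0 0 20 0 1; 0 0 20 0 1; 0 0 7 0 1'
python3 -m crank '0 0 0 0 1; 0 0 0 0 1'
python3 -m crank '0 -4 0 0 1; 0 -4 0 0 1; 0 -4 0 0 1; 0 0 0 0 1'
python3 -m crank '0 -4 0 0 1; 0 -4 0 0 1; 0 0 0 0 1'
python3 - <<'E'
from bench import *;import cv2
print(state()['position'],state()['ft_force'])
im,d=get_image('wrist');cv2.imwrite('pics/w2.png',im[:,:,::-1])
E
```

```text
time: 3.55
position: [0.5215, -0.2799, 0.0643]
tool_rot: [0.982, -0.187, 0.0, 0.0]
ft_force: [-0.5, -0.3, 0.1]
width: -0.0001
time: 3.75
position: [0.5221, -0.2801, 0.0659]
tool_rot: [0.982, -0.187, 0.002, 0.0]
ft_force: [0.2, -0.6, -0.3]
width: 0.0
time: 4.15
position: [0.5255, -0.2679, 0.0647]
tool_rot: [0.982, -0.186, 0.0, 0.0]
ft_force: [-0.3, 0.6, -0.3]
width: 0.0003
time: 4.45
position: [0.5278, -0.2607, 0.0641]
tool_rot: [0.982, -0.187, -0.0, -0.0]
ft_force: [-2.1, -0.4, -0.5]
width: -0.0
[ 0.52776063 -0.26068926  0.06412943] [-2.08994664 -0.35980921 -0.48529684]
```

View pics/w2.png

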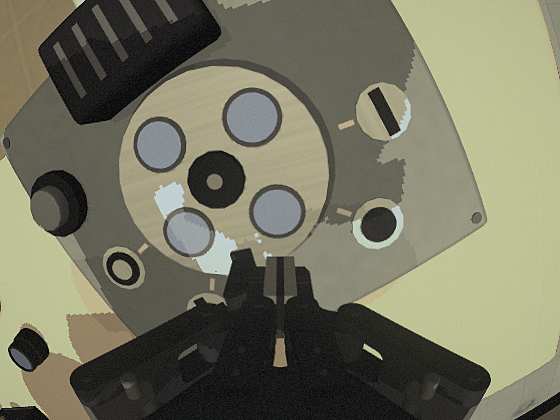

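Wrist view: the finger at (280,270) is next to or touching the -y face of the tab at (240,270). The cross is now partly hidden behind the tab. I push in small steps and rotate with the tab.

```bash
python3 -m crank '-3 -4 0 1.6 1; -3 -4 0 1.6 1; -3 -4 0 1.6 1; -3 -4 0 1.6 1; -3 -4 0 1.6 1'
python3 -m crank '0 0 0 0 1; 0 0 0 0 1'
python3 - <<'E'
from bench import *;import cv2
print(state()['position'],state()['ft_force'])
im,d=get_image('wrist');cv2.imwrite('pics/w3.png',im[:,:,::-1])
im2,d=get_image('top');im2=cv2.resize(im2[160:260,280:420],None,fx=4,fy=4,interpolation=cv2.INTER_CUBIC)
out=cv2.hconcat([cv2.resize(im[100:400,100:480],(507,400)),im2[:,:560]][:2]);out=cv2.resize(out,(800,300));cv2.imwrite('pics/w3.png',out[:,:,::-1])
E
```

```text
time: 5.0
position: [0.524, -0.2369, 0.0648]
tool_rot: [0.967, -0.255, 0.001, 0.0]
ft_force: [-0.1, -3.1, -0.0]
width: 0.0002
time: 5.2
position: [0.5231, -0.2364, 0.0643]
tool_rot: [0.967, -0.255, 0.0, -0.0]
ft_force: [-0.1, -0.9, 0.3]
width: -0.0006
[ 0.52305026 -0.23643604  0.06433475] [-0.07471079 -0.86392186  0.27686213]
```

View pics/w3.png

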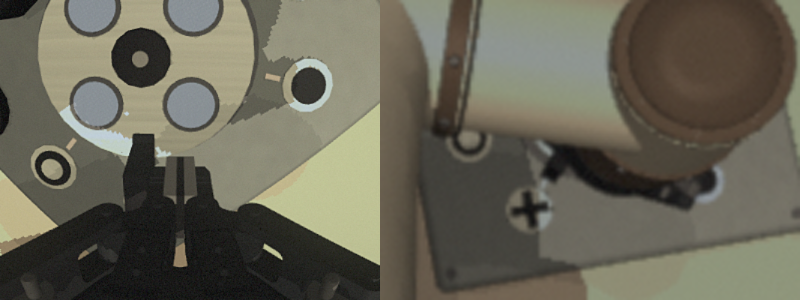

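The wrist crop shows the tab against the finger. The top crop shows the tab tip at (548,160) pointing near the cross at (528,208), though the arm hides part of it. I back off and raise to measure.

```bash
python3 -m crank '0 5 0 0 1; 0 5 0 0 1; 0 0 -30 0 1; 0 0 -40 0 1; 0 0 0 0 1'
python3 -m crank '0 0 0 0 1; 0 0 0 0 1'
python3 - <<'E'
from bench import *;import cv2,json,numpy as np
s=state();print(s['position'],s['ft_force'])
im,d=get_image('wrist');cv2.imwrite('pics/w4.png',im[:,:,::-1]);np.save('pics/w4.npy',np.r_[s['position'],s['tool_rot']])
E
```

```text
time: 5.8
position: [0.5212, -0.247, 0.14]
tool_rot: [0.967, -0.254, 0.006, 0.0]
ft_force: [0.8, -0.8, -0.1]
width: 0.0
time: 6.0
position: [0.5169, -0.2453, 0.1335]
tool_rot: [0.967, -0.255, -0.001, -0.0]
ft_force: [-0.7, 0.1, 0.9]
width: -0.0003
[ 0.51694176 -0.24533561  0.1334553 ] [-0.69483544  0.09324787  0.91237932]
```

View pics/w4.png

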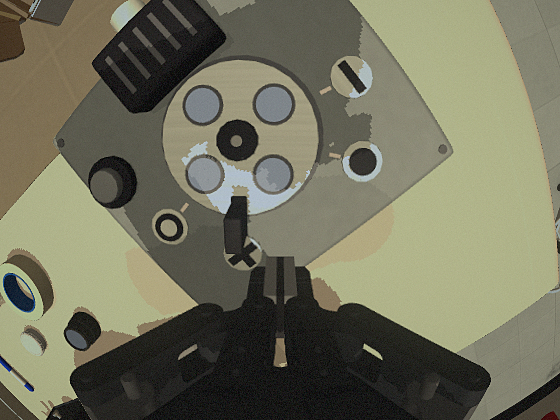

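```bash
cat >> h.py <<'E'
from scipy.spatial.transform import Rotation as Ro
def wp(u,v,z,pose):
    c=cal('wrist');T=np.array(c['T_tool_cam']);p=np.array([u-c['cx'],v-c['cy']]);r=np.linalg.norm(p);th=r/c['fx']
    ray=np.array([*(p/r*np.sin(th)*[1,-1]),-np.cos(th)])
    R=Ro.from_quat(pose[3:]).as_matrix();o=pose[:3]+R@T[:3,3];w=R@T[:3,:3]@ray
    return (o+(z-o[2])/w[2]*w)[:2]
E
python3 - <<'E'
from h import *
P=np.load('pics/w4.npy');f=lambda u,v,z:wp(u,v,z,P)
ax=f(236,140,.052);print('axis',ax)
a=lambda p:np.degrees(np.arctan2(*(p-ax)[::-1]))%360
F=[f(u,v,.044) for u,v in[(202,104),(275,104),(206,174),(271,174)]]
print('filters',[round(a(p)%90,2) for p in F],np.mean(F,0))
for n,u,v,k in[('ring',170,227,-1.4),('cross',243,254,-.7),('disc',363,160,.7),('bar',351,77,1.4)]:
    p=f(u,v,.033);print(n,p,np.linalg.norm(p-ax),a(p),'cross bearing->',a(p)-np.degrees(k+.7))
for u,v in[(239,197),(246,197),(232,197),(234,209),(235,220)]: print('tabtop',a(f(u,v,.082)),np.linalg.norm(f(u,v,.082)-ax))
im=cv2.imread('pics/w4.png')[130:280,170:310];cv2.imwrite('pics/w4c.png',cv2.resize(im,None,fx=4,fy=4,interpolation=cv2.INTER_CUBIC))
E
```

```text
axis [ 0.58049908 -0.24656393]
filters [np.float64(14.57), np.float64(12.81), np.float64(16.92), np.float64(12.84)] [ 0.58006715 -0.24666505]
ring [ 0.54751766 -0.15686008] 0.0955748669345462 110.18696696328091 cross bearing-> 150.29401262243852
cross [ 0.49650238 -0.19836803] 0.09684158178645746 150.1535194140545 cross bearing-> 150.1535194140545
disc [ 0.51898693 -0.32063975] 0.09628588973269171 230.2939447353264 cross bearing-> 150.07985341701115
bar [ 0.57980008 -0.34183762] 0.09527625465526288 269.5796424692117 cross bearing-> 149.25850549173884
tabtop 158.83506789217063 0.03275503220347441
tabtop 166.29444477127598 0.03369890552980241
tabtop 151.0312119990071 0.0323905277011143
tabtop 152.22673489863934 0.040370272161612444
tabtop 152.30710197512187 0.047845807538029965
```

View pics/w4c.png

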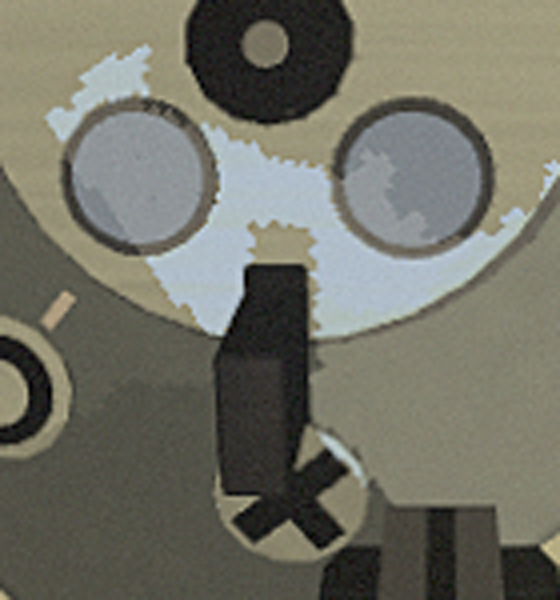

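Run:
```python
from h import *
P=np.load('pics/w4.npy');ax=np.array([.5803,-.2466])
g=lambda x,y,z:wp(170+x/4-.4,130+y/4-.4,z,P)
def s(n,p):
    e=p-ax;print(n,'bearing',np.degrees(np.arctan2(e[1],e[0]))%360,'r',np.linalg.norm(e)*1000)
s('base inner L',g(246,266,.044));s('base inner R',g(306,266,.044));s('base mid',g(276,266,.044))
s('top inner L',g(217,357,.082));s('top inner R',g(283,357,.082));s('top outer L',g(222,494,.082));s('top outer R',g(286,494,.082))
d=g(222,494,.082)-g(217,357,.082);print('left top edge dir',np.degrees(np.arctan2(d[1],d[0])),np.linalg.norm(d))
```

```text
base inner L bearing 142.0694906959741 r 43.32697961691463
base inner R bearing 157.1534730469229 r 43.20075319278049
base mid bearing 149.6224096351779 r 42.89109378861887
top inner L bearing 143.36148800564834 r 47.26032594858004
top inner R bearing 156.45590919630132 r 47.12519303549142
top outer L bearing 145.19761320593744 r 71.82915183877697
top outer R bearing 153.91275828643495 r 71.5025123073209
left top edge dir 148.72102666406633 0.024639666052090402
```

The tab points at a bearing of about 149.6°, and the cross lies at 150.1°, so the pointer is within about 1 mm. Next is the button, with the tool turned so the wrist camera stays clear of the box flap.

```bash
python3 -m crank '0 0 -20 8 1; 0 0 0 8 1; 0 0 0 8 1; 0 0 0 8 1; 0 0 0 8 1'
python3 -m crank '0 0 0 8 1; 0 0 0 8 1; -26 -25 0 0 1; -26 -25 0 0 1; -26 -25 0 0 1'
python3 -m crank '-26 -25 0 0 1; 0 0 0 0 1; 0 0 0 0 1; 0 0 0 0 1'
python3 - <<'E'
from bench import *;from h import *
s=state();print(s['position'],s['tool_rot'])
R=Ro.from_quat(s['tool_rot']).as_matrix()
print('shift mm',R.T@(np.array([.6073,-.1345,.060])-s['position'])*1000)
im,d=get_image('wrist');cv2.imwrite('pics/w5.png',im[:,:,::-1])
E
```

```text
time: 6.55
position: [0.5171, -0.2452, 0.1529]
tool_rot: [0.82, -0.573, -0.001, 0.001]
ft_force: [0.1, -0.3, -0.2]
width: -0.0001
time: 7.05
position: [0.5865, -0.161, 0.1529]
tool_rot: [0.734, -0.679, -0.001, 0.001]
ft_force: [0.6, -0.9, 0.0]
width: 0.0
time: 7.45
position: [0.6085, -0.1343, 0.1533]
tool_rot: [0.734, -0.679, -0.001, 0.001]
ft_force: [-0.3, -0.7, -0.6]
width: 0.0001
[ 0.60845946 -0.1343126   0.15329717] [ 0.73393789 -0.67921561 -0.00085822  0.00077528]
shift mm [ 0.11645395  0.95553422 93.29959306]
```

View pics/w5.png

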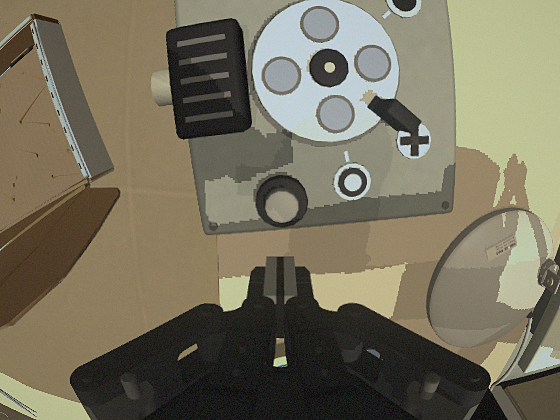

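Wrist view: the tab still points at the cross (413,140), and the button (281,205) is straight below the fingertip line. The flap and camera are clear of each other. I go down.

```bash
python3 -m crank '0 1 25 0 1; 0 0 25 0 1; 0 0 25 0 1; 0 0 15 0 1; 0 0 0 0 1'
python3 -m crank '0 0 3 0 1; 0 0 2 0 1; 0 0 2 0 1; 0 0 0 0 1; 0 0 0 0 1'
```

```text
time: 8.0
position: [0.6059, -0.1349, 0.0618]
tool_rot: [0.733, -0.68, -0.002, 0.002]
ft_force: [-0.7, 0.2, -1.2]
width: 0.0001
time: 8.5
position: [0.6086, -0.1339, 0.0577]
tool_rot: [0.734, -0.679, 0.0, -0.0]
ft_force: [0.0, 0.7, 0.8]
width: 0.0002
```

```bash
python3 -m crank '0 0 2 0 1; 0 0 2 0 1; 0 0 0 0 1'
python3 -m crank '0 0 2 0 1; 0 0 2 0 1; 0 0 0 0 1'
python3 -m crank '0 0 2 0 1; 0 0 0 0 1; 0 0 0 0 1'
```

```text
time: 8.8
position: [0.6082, -0.1339, 0.0529]
tool_rot: [0.734, -0.679, -0.0, 0.0]
ft_force: [-0.3, 0.0, 0.7]
width: -0.0001
time: 9.1
position: [0.6086, -0.1339, 0.0494]
tool_rot: [0.734, -0.679, 0.0, -0.0]
ft_force: [-1.0, 0.2, 2.7]
width: 0.0003
time: 9.4
position: [0.6086, -0.1339, 0.0476]
tool_rot: [0.734, -0.679, 0.0, -0.0]
ft_force: [-0.2, 1.1, 3.4]
width: -0.0002
```

```bash
python3 -m crank '0 0 1 0 1; 0 0 1 0 1; 0 0 0 0 1; 0 0 0 0 1'
python3 -m crank '0 0 1 0 1; 0 0 1 0 1; 0 0 0 0 1; 0 0 0 0 1'
```

```text
time: 9.8
position: [0.6086, -0.1339, 0.0461]
tool_rot: [0.734, -0.679, 0.0, -0.0]
ft_force: [-2.8, 0.1, 6.9]
width: 0.0001
time: 10.2
position: [0.6087, -0.1339, 0.0459]
tool_rot: [0.734, -0.679, 0.001, -0.0]
ft_force: [-4.5, 1.7, 15.1]
width: -0.0
```

The button is at its hard stop: z stays at 46 mm while the force rises to 15 N. I lift off and check.

```bash
python3 -m crank '0 0 -4 0 1; 0 0 -10 0 1; 0 0 -30 0 1; 0 0 -40 0 1; 0 0 -20 0 1'
python3 -m crank '0 0 0 0 1; 0 0 0 0 1; 0 0 0 0 1; 0 0 0 0 1'
python3 - <<'E'
from bench import *;from h import *
s=state();print(s['position'],s['ft_force'])
im,d=get_image('wrist');t,dt=get_image('top')
a=cv2.resize(im[0:260,140:480],(523,400));b=cv2.resize(t[150:260,130:230],(277,305));b=cv2.copyMakeBorder(b,0,95,0,0,0)
cv2.imwrite('pics/w6.png',cv2.hconcat([a,b])[:,:,::-1])
t0=cv2.imread('pics/top0.png')[:,:,::-1];print('left items diff',np.abs(t.astype(int)-t0)[170:250,145:232].mean())
E
```

```text
time: 10.7
position: [0.6097, -0.1341, 0.1505]
tool_rot: [0.734, -0.679, 0.002, -0.001]
ft_force: [0.6, -0.5, -0.8]
width: 0.0001
time: 11.1
position: [0.6076, -0.1339, 0.1457]
tool_rot: [0.734, -0.679, -0.001, 0.001]
ft_force: [0.7, -0.2, -0.9]
width: -0.0002
[ 0.60758098 -0.1338828   0.14568394] [ 0.68042749 -0.15493446 -0.9497402 ]
left items diff 18.756848659003833
```

View pics/w6.png

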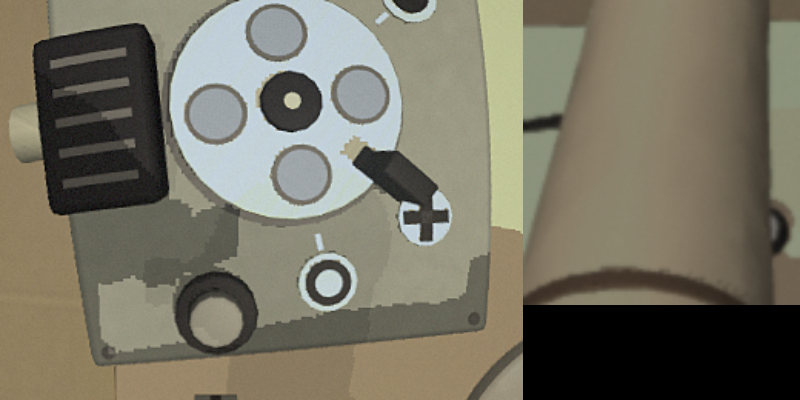

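The tab still points at the cross and the button is up again. The arm hides the loose items from the top camera, but the tool only passed near them at z = 0.26 m.

```bash
python3 -c "
from bench import *;print(job_done())"
```

```text
the job is handed in; nothing more can be done
None
```

I pushed the tab onto the cross with the shut fingertip from its -y side. I then pressed the button down once, lifted clear and handed the job in at about 11 s; no verdict was reported.

- **Selector:** measured from the wrist camera before the press, the tab pointed at 149.6° and the cross lay at about 150.1°. That is an error of about 1 mm, against 13 mm allowed. A wrist picture after the press still showed the tab pointing at the cross.
- **Button:** the fingertip stopped at z = 46 mm with the force rising to 15 N, about 6 mm below the button's rest height of 52 mm. In the last picture the button looked up again; I did not measure its height.
- **Robot at hand-in:** the gripper was about 95 mm above the button, with only noise-level force.
- **Loupe, tin and tape roll:** the final top-camera check failed because the arm blocked the view. The tool only passed near them at z = 0.26 m, so I do not expect them to have moved. They also looked undisturbed in the wrist picture taken after the selector push.

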